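Tuck an acrylic frame under the drill jig's lip and press it flat

ROBOT

A 6-joint arm with a two-finger parallel gripper is mounted at the origin on a cart in front of the work surface, level with it; the furniture and walls round the work are solid. World frame = base frame: x ahead of the robot, y to its left, z up, the work surface at z = 0. Lengths are in mm, angles in rad, forces in N, time in s.
With the tool pointing down it reaches from about 300 to 850 mm from the base axis. Payload 5.4 kg.
Tool frame: the origin (TCP) lies midway between the tips of the shut fingers; the grasp point (between the pads) lies 19 mm behind it; z points along the fingers, y is the line along which they close (so a half turn about z gives the same grasp; the last joint's range is limited). The gripper opens to 85 mm and grips with 20 to 120 N. Pads are 22 mm wide; open, the fingers measure 114 mm over their backs; the gripper's body (76 mm by 85 mm) begins 54 mm behind the grasp point. The pads swing forward as they close: fully open they stand 13 mm farther back than shut.
Start: joints at [0.897, 0.158, 1.597, -0, 1.386, -0.21], TCP at [257.233, 514.235, 231.299] pointing down, gripper open.
Joint ranges: [-2.91, 2.91], [-0.94, 2.29], [0.18, 2.7], [-1.29, 4.43], [0.17, 2.64], [-3, 3]. Speed limits (rad/s): [2.57, 2.57, 3.14, 3.14, 3.14, 3.14].

INTERFACE

Orientations are given as a unit quaternion [x, y, z, w].
In Python, from cell import env gives the robot as it stands.
- The arm moves only by the tool shift_gripper, called by a JSON object that holds its "api" and its "payload", one argument or row to a line. Schema: {"type":"object","properties":{"moves":{"type":"array","items":{"type":"array","items":{"type":"number"},"minItems":4,"maxItems":4},"minItems":1,"maxItems":12},"jaw":{"type":"number"},"only":{"type":"string"},"quiet":{"type":"boolean"},"lines":{"type":"string"}},"required":["moves"],"additionalProperties":false}. moves is a list of rows, 1 to 12 of them, each of 4 numbers: dx, dy, dz in mm, then a turn about the tool's z in rad; each row shifts and turns the commanded pose from where the row before left it, along the tool's axes as they then stand; what a row does not reach is not made up. A row lasts 1/10 s, in which the tool goes at most 50 mm and 0.15 rad, less where a joint would pass 70% of its speed; a pose out of reach is approached as far as the arm can. jaw is the opening from 0.0 (shut) to 1.0 (fully open), set as the call begins (left out keeps the last). The fingers move at their own pace and stop on an object; the grip force is fixed at half the most. Time passes only in rows, so rows that do not move let the fingers close. The tool returns the time, the measured TCP pose, the force, the opening and the grip force at its end. only (a regular expression) keeps the lines of the reply that match it, lines (a string "A,B") keeps lines A to B, and quiet returns only ok. Input that does not fit is refused with a message, and nothing moves.
- env.state(): the state, without advancing time (a new reading comes with each control period).
- env.grab_frame(name): name is "scene" or "top"; returns the picture (420x560x3 uint8, blue, green, red); there is no depth.
- env.camera_info(name): a dict with "mtx" (3x3 intrinsics, pixels), "k1" (the pictures are not rectified: a ray, as slopes to the right and down, at radius r is drawn at 1 + k1 r^2 times it, then the intrinsics apply), "rvec" (rotation vector, rad) and "tvec" (3), from world to camera coordinates, as OpenCV has them. Camera axes: x right, y down, z forward; pixel columns grow to the right and rows downward; lengths in mm; the calibration is good to about 2 mm. A picture is of the moment at which its call begins. camera_info takes no time and is no camera call.
- env.finish_job(): hands the job in; it is judged then, once.
The state is a dict: "time_s": time; "joint_positions": joint angles; "dq": joint speeds; "joint_efforts": joint torques, N m; "ee_pos": TCP position; "orientation": TCP orientation; "force": force on the tool from outside, world axes, zero at the start; "torque": the same for the moment, N m; "grip_width": opening from 0.0 (shut) to 1.0 (fully open); "grip_force": force on a finger pad.
Only numpy, scipy, OpenCV 4.12 (cv2) and the standard library are available. Lean on these libraries where they do the work, as an engineer would, in place of code of your own. Each camera call takes 0.05 s, during which the arm holds its last target. There are 200 camera calls.

TASK

Get the acrylic frame ready for drilling in the steel jig: first take out the spanner left in the jig's nest and lay it flat on the bench, then tilt one end of the frame in under the jig's overhanging lip and bring its other end down until it lies fully home and flat in the nest. Leave the oil can, the glue bottle, the roll of tape and the chuck key where they are.

Things in the scene. Friction and masses are not known exactly. Their poses are not given: they have to be found in the camera images.
- frame: Pale, slightly greenish-white acrylic strip frame with small drilled holes, 200 long (its y) x 62 wide (its x) x 8 mm thick, about 85 g; window 26 wide x 144 long in the middle, so the end bars are 28 mm and the side rails 17 mm wide. Origin: centre of its underside, z up. Lies flat on the bench; both ends are alike, and either may go under the lip. Can be gripped across its 62 mm width.
- end_a (a point): Middle of the lower edge of the frame's +y end (100 mm from its origin).
- end_b (a point): Middle of the lower edge of the frame's -y end (100 mm from its origin).
- jig: Drill jig of plain steel, fixed to the bench: base plate 262 (its x) x 114 x 12 mm. Origin: underside, below the nest's centre; +x points to the lip. Nest 203 (x) x 66 mm (y). Each side has two guide blocks 26 mm long (60 to 86 mm from the middle, either way), 12 mm thick, 9 mm high, inner faces 33 mm from the middle line; between them the sides are open. Corner screw heads are 5 mm high.
- lip (a point): Middle of the lip's lower front edge, 13 mm above the nest floor. The lip, 76 mm wide and 6 mm thick, overhangs the nest by 14 mm from here to the back wall (101.5 mm from the nest's centre); screw heads on it reach 23 mm above the nest floor. Axes as the jig's.
- stop (a point): Middle of the upper inner edge of the front stop, 101.5 mm from the nest's centre, 9 mm above the nest floor; the stop is 60 mm wide and 14 mm thick. Axes as the jig's.
- seat (a point): Centre of the jig's nest floor, on top of the base plate, 12 mm above the bench; axes as the jig's. The seated frame's origin lies here, its y axis along the nest's x (either way round).
- spanner: Plain steel combination spanner 178 (its x) x 32 x 7 mm, about 90 g; straight shank 10 mm wide and 5 mm high, 1 mm above what it lies on. Origin: centre of its underside, z up. Starts flat in the nest, roughly along it, not under the lip.
- oil_can: Yellow oil can with a spout, 79 mm across, 161 high, upright on the bench; origin centre of its underside. Bystander.
- glue_bottle: White glue bottle with a blue cap, 36 mm across, 84 high, upright; origin centre of its underside. Bystander.
- masking_tape: Roll of brown tape lying flat, 97 mm across, 24 high; origin centre of its underside. Bystander.
- chuck_key: Dark T-shaped drill chuck key lying flat, 78 x 60 x 18 mm; origin centre of its underside. Bystander.

How it is judged (in metres and radians):
On the way, in this order (a step that is already met when the one before it is completed fails the run):
1. the spanner has been taken out of the nest and lies flat on the bench (height (world z) of spanner between -0.005 and 0.005 m and angle between spanner's own z axis and vertical below 0.06 rad and distance of spanner from where it was at the start of the episode above 0.04 m and linear speed of spanner below 0.03 m/s), for 0.2 s.
2. one end of the frame is under the jig's lip, down near the nest floor, with the frame still tilted (((x of end_a in the frame of seat between 0.09 and 0.106 m and y of end_a in the frame of seat between -0.006 and 0.006 m and z of end_a in the frame of seat between -0.003 and 0.009 m and angle between frame's own z axis and vertical above 0.03 rad) or (x of end_b in the frame of seat between 0.09 and 0.106 m and y of end_b in the frame of seat between -0.006 and 0.006 m and z of end_b in the frame of seat between -0.003 and 0.009 m and angle between frame's own z axis and vertical above 0.03 rad))).
At the end, for the whole second after the job is handed in: The frame rests flat in the nest, one end under the lip: origin within 3.5 mm along, 4 mm across and 2.5 mm in height of the seat, tilt under 0.02 rad, yaw within 0.04 rad; the spanner rests flat on the bench (height within 5 mm, tilt under 0.06 rad) (x of frame in the frame of seat between -0.0035 and 0.0035 m and y of frame in the frame of seat between -0.004 and 0.004 m and z of frame in the frame of seat between -0.0025 and 0.0025 m and angle between frame's own z axis and vertical below 0.02 rad and angle between the y axis of frame and the x axis of seat, either way round below 0.04 rad and linear speed of each of frame, spanner below 0.02 m/s and angular speed of frame below 0.1 rad/s and height (world z) of spanner between -0.005 and 0.005 m and angle between spanner's own z axis and vertical below 0.06 rad); the robot touches nothing.
It fails at once if the oil can is moved more than 30 mm (distance of oil_can from where it was at the start of the episode above 0.03 m).
It fails at once if the glue bottle is moved more than 30 mm (distance of glue_bottle from where it was at the start of the episode above 0.03 m).
It fails at once if the roll of tape is moved more than 30 mm (distance of masking_tape from where it was at the start of the episode above 0.03 m).
It fails at once if the chuck key is moved more than 30 mm (distance of chuck_key from where it was at the start of the episode above 0.03 m).
It also fails if it takes over 58 s, if anything falls off the work surface, if the arm or the gripper's body presses on something with over 40 N, if the wrist force passes 120 N, or if a joint passes its speed limit or range.

## Working session

There is one attempt and no reset: what is moved stays moved. The work goes in short steps, Python scripts to look and compute and a tool call to move; the robot and the scene stay as the last step left them, time stands still between calls to the robot, and variables do not carry over. Pictures are saved under pics/ and viewed, at most 10 in all, crops included, and the job is handed in when it is done.

```bash
ls; mkdir -p pics; python3 - <<'E'
from cell import env
import cv2
for n in("scene","top"):
    cv2.imwrite(f"pics/{n}0.png",env.grab_frame(n)); print(n,env.camera_info(n))
print(env.state())
E
```

```text
cell.py
pics
scene {'mtx': array([[539.39526542,   0.        , 281.21187964],
       [  0.        , 539.39526542, 203.05192877],
       [  0.        ,   0.        ,   1.        ]]), 'k1': 0.029835534045355164, 'rvec': array([ 2.03061364, -0.90891601,  0.46770171]), 'tvec': array([-399.53338117,  284.9662093 ,  864.91637162])}
top {'mtx': array([[524.54723446,   0.        , 289.81953248],
       [  0.        , 524.54723446, 203.02898185],
       [  0.        ,   0.        ,   1.        ]]), 'k1': -0.14075393715537293, 'rvec': array([ 2.19037675, -2.1538939 ,  0.11975232]), 'tvec': array([ -18.31419655,  584.40135301, 1292.09916173])}
{'time_s': 0.1, 'joint_positions': array([ 8.96881778e-01,  1.59008950e-01,  1.59814093e+00,  9.58738254e-06,
        1.38621235e+00, -2.10080142e-01]), 'dq': array([ 0.00037585, -0.00190649, -0.00237558,  0.00046065, -0.00122295,
        0.00025287]), 'joint_efforts': array([-8.98224389e-04, -3.96987712e+01, -3.32337570e+01, -2.51377287e-04,
        4.16584255e-03, -2.16624713e-06]), 'ee_pos': array([256.89292227, 513.79751811, 230.38514858]), 'orientation': array([ 2.29844590e-01,  9.73226942e-01, -7.97742958e-04, -3.82722593e-04]), 'force': array([-0.18979235,  0.23338862, -0.00765771]), 'torque': array([ 0.01977025, -0.0198732 ,  0.00058812]), 'grip_force': 0.0, 'grip_width': 0.9996190868801151}
```

View pics/top0.png

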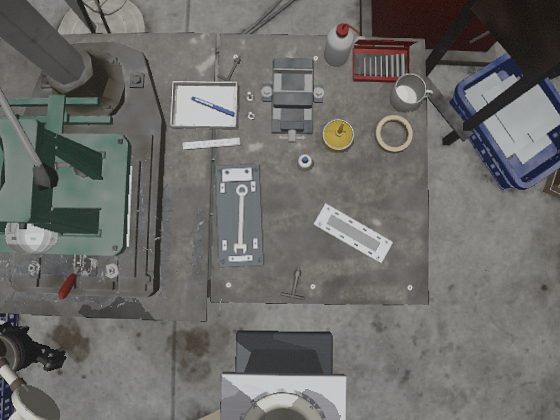

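View pics/scene0.png

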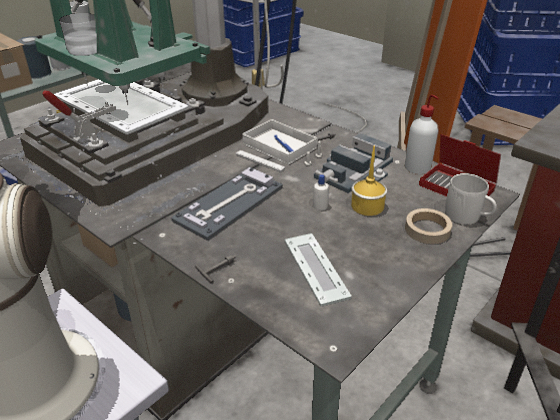

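The top view shows the jig around (240,215) with the lip at its upper end (238,174) and the stop at its lower end (240,259). The spanner lies in it from (242,188) to (238,250), and the frame is near (353,233). The key is at (295,284), the glue bottle at (305,161), the oil can at (338,135) and the tape at (394,133).

```bash
cat > h.py <<'E'
import numpy as np, cv2
from cell import env
CI={n:env.camera_info(n) for n in("scene","top")}
def ray(n,uv):
    c=CI[n];k=c["k1"]
    p=cv2.undistortPoints(np.float64(uv).reshape(-1,1,2),c["mtx"],np.array([k,0,0,0,0.]))[:,0]
    R=cv2.Rodrigues(c["rvec"])[0]
    return -R.T@c["tvec"],np.c_[p,np.ones(len(p))]@R
def plane(n,uv,z):
    o,d=ray(n,uv); return o+d*((z-o[2])/d[:,2])[:,None]
def proj(n,P):
    c=CI[n]; return cv2.projectPoints(np.float64(P).reshape(-1,1,3),c["rvec"],c["tvec"],c["mtx"],np.array([c["k1"],0,0,0,0.]))[0][:,0]
def blob(img,lo,hi,roi):
    "largest contour of HSV range in roi x0,y0,x1,y1"
    x0,y0,x1,y1=roi
    m=cv2.inRange(cv2.cvtColor(img,cv2.COLOR_BGR2HSV),lo,hi)[y0:y1,x0:x1]
    cs=cv2.findContours(m,cv2.RETR_EXTERNAL,cv2.CHAIN_APPROX_NONE,offset=(x0,y0))[0]
    return max(cs,key=cv2.contourArea)
def rect(n,c,z):
    r=cv2.minAreaRect(plane(n,c.reshape(-1,2),z)[:,:2].astype(np.float32)); return np.round(r[0],1),np.round(r[1],1),round(r[2],2)
E
python3 - <<'E'
from h import *
t=cv2.imread("pics/top0.png");s=cv2.imread("pics/scene0.png")
print("base px",proj("top",[[0,0,0],[257,514,231]]),proj("scene",[[257,514,231]]))
print("frame",rect("top",blob(t,(0,0,150),(179,60,255),(305,190,405,270)),8))
print("frame sc",rect("scene",blob(s,(0,0,150),(179,60,255),(270,220,365,315)),8))
for p in[(230,200),(222,250),(214,230),(241,215),(242,240),(275,230),(238,174),(352,210),(350,235)]: print(p,t[p[1],p[0]])
a=np.hstack([cv2.resize(t[155:275,205:275],None,fx=5,fy=5,interpolation=cv2.INTER_CUBIC)])
b=cv2.resize(s[160:240,165:290],None,fx=3.4,fy=3.4,interpolation=cv2.INTER_CUBIC)
o=np.zeros((600,790,3),np.uint8);o[:,:350]=a;o[:b.shape[0],355:355+b.shape[1]]=b
cv2.imwrite("pics/jig.png",o)
E
```

```text
base px [[282.59889308 433.43774834]
 [ 46.62026725 340.01111689]] [[ -3.6206436  104.58850339]]
frame (array([ 513.6, -171.2]), array([201. ,  63.4]), 60.83)
frame sc (array([ 510.4, -171.3]), array([202.7,  64.4]), 61.05)
(230, 200) [124 118 113]
(222, 250) [132 127 124]
(214, 230) [103 107 108]
(241, 215) [186 191 193]
(242, 240) [153 156 157]
(275, 230) [109 114 117]
(238, 174) [200 198 199]
(352, 210) [112 118 121]
(350, 235) [157 156 156]
```

View pics/jig.png

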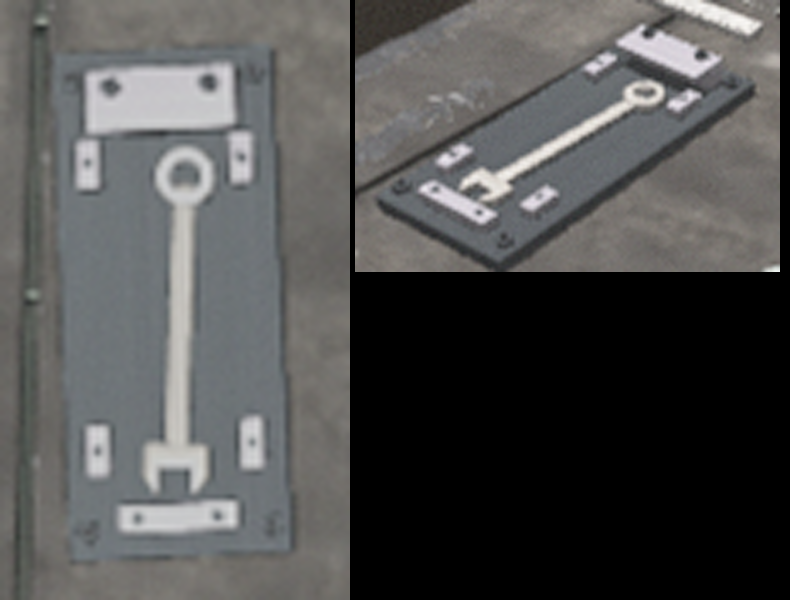

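The crop shows the four guide blocks (crop px (88,163), (240,157), (97,450), (251,442) at 5x from (205,155)), the lip plate above, the stop below, and the spanner along the nest with its shank around (180,320).

```bash
cat > jig.py <<'E'
from h import *
def comps(n,img,roi,S,thr):
    x0,y0,x1,y1=roi
    g=cv2.resize(img[y0:y1,x0:x1],None,fx=S,fy=S,interpolation=cv2.INTER_CUBIC).min(2)
    c=cv2.connectedComponentsWithStats((g>thr).astype(np.uint8))
    return [( (c[3][i]+.5)/S-.5+[x0,y0], c[2][i,4]/S/S, c[1]==i) for i in range(1,c[0]) if c[2][i,4]/S/S>8]
if __name__=="__main__":
    for n,roi in(("top",(210,158,270,268)),("scene",(165,160,290,240))):
        img=cv2.imread(f"pics/{n}0.png")
        for uv,a,m in comps(n,img,roi,5,158):
            if a>2500:continue
            ys,xs=np.nonzero(m);P=plane(n,np.c_[(xs+.5)/5-.5+roi[0],(ys+.5)/5-.5+roi[1]],21)
            r=cv2.minAreaRect(P[:,:2].astype(np.float32))
            print(n,uv.round(1),round(a,1),plane(n,uv,21)[0].round(1),np.round(r[0],1),np.round(r[1],1),round(r[2],1))
E
python3 jig.py
```

```text
top [236.6 174.4] 329.8 [656.8 128.7  21. ] [657.4 128.9] [32.9 75.4] 3.9
top [252.7 185.8] 36.8 [628.1  86.8  21. ] [627.8  87. ] [25.2 11.2] 1.4
top [222.  187.4] 37.1 [622.5 164.9  21. ] [622.9 164.7] [24.2 10.7] 1.8
top [240.5 219.5] 331.6 [541.5 115.6  21. ] [544.9 116.2] [174.7  31. ] 0.2
top [254.9 243.1] 40.1 [482.4  77.9  21. ] [482.8  77.8] [25.2 10.6] 1.3
top [224.1 244.7] 39.8 [477.  155.6  21. ] [476.8 155.5] [25.2 10.6] 1.5
top [240.2 258. ] 117.0 [444.5 114.1  21. ] [444.4 114.2] [14.4 59.5] 4.5
scene [271.1 164. ] 120.6 [722.8 145.6  21. ] [722.9 150.8] [22.4 83. ] 6.3
scene [256.7 174.8] 197.0 [661.2 137.   21. ] [662.6 138.5] [34.5 77.7] 4.1
scene [236.7 178.1] 25.5 [618.1 163.1  21. ] [618.2 163.6] [26.9 12.6] 5.1
scene [287.8 177.4] 10.4 [703.4  71.9  21. ] [702.8  72.4] [14.5  9.3] 41.1
scene [224.8 201.4] 270.4 [530.7 112.3  21. ] [538.8 111.9] [ 33.1 174.9] 88.7
scene [261.  189.1] 27.5 [622.5  85.3  21. ] [622.6  85.8] [25.8 12.8] 2.3
scene [193.6 205.3] 30.0 [472.8 153.7  21. ] [472.7 154.2] [26.  12.5] 3.5
scene [194.7 219.1] 98.3 [440.5 112.2  21. ] [440.9 113.4] [15.1 60.7] 3.7
scene [218.6 218. ] 33.9 [477.8  76.2  21. ] [478.1  76.3] [25.8 11.9] 3.9
```

```bash
cat > sp.py <<'E'
from jig import *
for n,roi in(("top",(210,158,270,268)),("scene",(165,160,290,240))):
    img=cv2.imread(f"pics/{n}0.png")
    m=max((c for c in comps(n,img,roi,5,158) if c[1]>200 and abs(plane(n,c[0],17)[0,0]-540)<40),key=lambda c:c[1])[2]
    ys,xs=np.nonzero(m);P=plane(n,np.c_[(xs+.5)/5-.5+roi[0],(ys+.5)/5-.5+roi[1]],17)[:,:2]
    k=(P[:,0]>510)&(P[:,0]<590)
    v=cv2.fitLine(P[k].astype(np.float32),cv2.DIST_L2,0,.01,.01).ravel()
    print(n,P.min(0),P.max(0),"shank pt",v[2:],"ang",np.arctan2(v[1],v[0]))
E
python3 sp.py
```

```text
top [457.6097286  100.69117046] [632.7982909  131.84482823] shank pt [550.02985 115.96317] ang -0.004220424
scene [454.87062992 101.13997866] [630.56431111 134.47470986] shank pt [549.13873 116.08736] ang -0.0038430279
```

{"api": "shift_gripper", "payload": {
  "moves": [
    [0,0,0,-0.115],
    [0,0,0,-0.115],
    [0,0,0,-0.115],
    [0,0,0,-0.115],
    [0,-40,0,0],
    [0,-40,0,0],
    [0,-40,0,0],
    [0,-40,0,0],
    [0,-40,0,0]
  ],
  "jaw": 0.4
}}

```text
time_s: 1.0
ee_pos: [255.9, 312.7, 230.7]
orientation: [0.002, 1.0, -0.0, -0.0]
force: [0.3, -0.4, 0.3]
grip_width: 0.4
grip_force: 0.0
```

{"api": "shift_gripper", "payload": {
  "moves": [
    [-36,-25,0,0],
    [-36,-25,0,0],
    [-36,-25,0,0],
    [-36,-25,0,0],
    [-36,-25,0,0],
    [-36,-25,0,0],
    [-36,-25,0,0],
    [-34,-23,0,0],
    [0,0,0,0],
    [0,0,0,0]
  ]
}}

```text
time_s: 2.0
ee_pos: [541.6, 114.7, 230.5]
orientation: [0.003, 1.0, 0.0, -0.001]
force: [-1.3, -0.3, 0.1]
grip_width: 0.397
grip_force: 0.0
```

{"api": "shift_gripper", "payload": {
  "moves": [
    [-1,1.3,45,0],
    [0,0,45,0],
    [0,0,45,0],
    [0,0,40,0],
    [0,0,25,0],
    [0,0,10,0],
    [0,0,3,0],
    [0,0,2,0],
    [0,0,0,0],
    [0,0,0,0]
  ]
}}

```text
time_s: 3.0
ee_pos: [543.9, 116.5, 17.8]
orientation: [0.002, 1.0, -0.0, 0.001]
force: [0.5, 0.2, 0.9]
grip_width: 0.397
grip_force: 0.0
```

{"api": "shift_gripper", "payload": {
  "moves": [
    [0,0,0,0],
    [0,0,0,0],
    [0,0,0,0],
    [0,0,0,0],
    [0,0,0,0]
  ],
  "jaw": 0.0
}}

```text
time_s: 3.5
ee_pos: [543.3, 116.5, 17.1]
orientation: [0.002, 1.0, 0.0, 0.001]
force: [-1.0, 0.8, 5.9]
grip_width: 0.08
grip_force: 58.9
```

{"api": "shift_gripper", "payload": {
  "moves": [
    [0,0,0,0],
    [0,0,0,0],
    [0,0,1.5,0],
    [0,0,1.5,0],
    [0,0,0,0]
  ],
  "jaw": 0.4
}}

```text
time_s: 4.0
ee_pos: [542.3, 116.4, 12.8]
orientation: [0.002, 1.0, -0.0, -0.0]
force: [0.0, -0.2, 0.1]
grip_width: 0.399
grip_force: 0.0
```

{"api": "shift_gripper", "payload": {
  "moves": [
    [0,0,0,0],
    [0,0,0,0],
    [0,0,0,0],
    [0,0,0,0],
    [0,0,0,0]
  ],
  "jaw": 0.0
}}

```text
time_s: 4.5
ee_pos: [542.8, 116.5, 13.5]
orientation: [0.002, 1.0, -0.0, 0.0]
force: [0.1, 0.1, 1.9]
grip_width: 0.098
grip_force: 59.1
```

{"api": "shift_gripper", "payload": {
  "moves": [
    [0,0,-15,0],
    [0,0,-30,0],
    [0,0,-35,0],
    [0,-25,0,0],
    [0,-40,0,0],
    [0,-40,0,0],
    [0,-11,0,0],
    [0,0,0,0],
    [0,0,40,0],
    [0,0,30,0],
    [0,0,9,0],
    [0,0,0,0]
  ]
}}

```text
time_s: 5.7
ee_pos: [541.0, 1.9, 13.2]
orientation: [0.001, 1.0, 0.001, -0.002]
force: [-0.4, 1.2, -0.6]
grip_width: 0.1
grip_force: 58.9
```

```bash
python3 - <<'E'
from h import *
print(env.state()["ee_pos"])
t=env.grab_frame("top");s=env.grab_frame("scene")
o=np.zeros((600,790,3),np.uint8)
o[:480,:360]=cv2.resize(t[150:310,205:325],None,fx=3,fy=3);b=cv2.resize(s[130:330,150:350],None,fx=2.1,fy=2.1);o[:b.shape[0],365:365+b.shape[1]]=b
cv2.imwrite("pics/sp1.png",o)
E
```

```text
[540.97980725   1.85650132  13.18224668]
```

View pics/sp1.png

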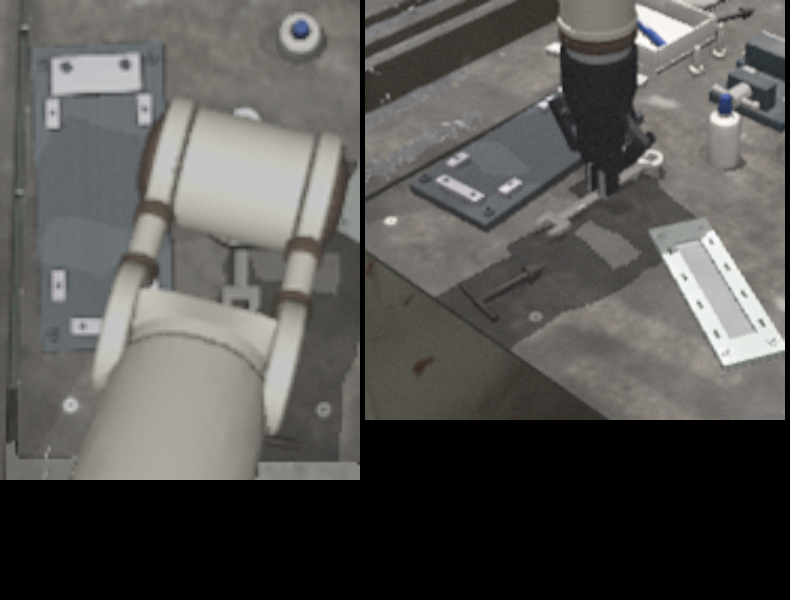

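The spanner is held about level over the bench between jig and frame (right panel, about (600,195)) and the nest is empty. Next I lower it the last 11 mm and release.

{"api": "shift_gripper", "payload": {
  "moves": [
    [0,0,6,0],
    [0,0,4,0],
    [0,0,1.5,0],
    [0,0,0,0],
    [0,0,0,0]
  ]
}}

```text
time_s: 6.3
ee_pos: [542.4, 0.4, 2.9]
orientation: [0.002, 1.0, -0.0, 0.0]
force: [0.4, -0.3, -1.3]
grip_width: 0.098
grip_force: 58.9
```

{"api": "shift_gripper", "payload": {
  "moves": [
    [0,0,0,0],
    [0,0,0,0],
    [0,0,0,0],
    [0,0,0,0]
  ],
  "jaw": 0.35
}}

```text
time_s: 6.7
ee_pos: [542.4, 0.4, 2.9]
orientation: [0.002, 1.0, -0.0, 0.0]
force: [0.1, -0.6, -0.5]
grip_width: 0.349
grip_force: 0.0
```

```bash
python3 - <<'E'
from h import *
t=cv2.imread("pics/top0.png");s=cv2.imread("pics/scene0.png")
for n,i,roi in(("top",t,(305,190,405,270)),("scene",s,(270,220,365,315))):
    c=blob(i,(0,0,150),(179,60,255),roi); P=plane(n,c.reshape(-1,2),8)[:,:2].astype(np.float32)
    print(n,cv2.boxPoints(cv2.minAreaRect(P)).round(1).tolist())
E
```

```text
top [[436.8999938964844, -243.5], [492.29998779296875, -274.3999938964844], [590.2999877929688, -98.9000015258789], [534.9000244140625, -68.0]]
scene [[433.20001220703125, -244.39999389648438], [489.5, -275.6000061035156], [587.7000122070312, -98.19999694824219], [531.2999877929688, -67.0999984741211]]
```

{"api": "shift_gripper", "payload": {
  "moves": [
    [0,0,-30,0],
    [0,0,-45,0],
    [0,0,-25,0],
    [4,-45,0,0],
    [4,-48,0,-0.13],
    [0,0,0,-0.13],
    [0,0,0,-0.13],
    [0,0,0,-0.13],
    [0,0,0,-0.13],
    [0,0,0,-0.13],
    [0,0,0,-0.13],
    [0,0,0,-0.157]
  ],
  "jaw": 0.9
}}

```text
time_s: 7.9
ee_pos: [535.8, -88.0, 102.8]
orientation: [-0.501, 0.866, -0.003, -0.003]
force: [0.7, -1.3, -0.9]
grip_width: 0.901
grip_force: 0.0
```

```bash
python3 - <<'E'
from h import *
s=env.state();print(s["ee_pos"],s["joint_positions"].round(2))
from scipy.spatial.transform import Rotation as R
M=R.from_quat(s["orientation"]).as_matrix();print(np.degrees(np.arctan2(M[1,1],M[0,1])), M.T@(np.array([529,-140.7,s["ee_pos"][2]])-s["ee_pos"]))
E
```

```text
[535.81714433 -87.99348708 102.78157751] [-0.38  0.21  1.8  -0.01  1.13 -3.  ]
150.0786530106615 [ 49.07971253 -20.38205946   0.45103305]
```

{"api": "shift_gripper", "payload": {
  "moves": [
    [0,0,0,0.148],
    [0,0,0,0.148],
    [0,0,0,0.148],
    [0,0,0,0.148],
    [0,0,0,0.148],
    [0,0,0,0.148],
    [0,0,0,0.148],
    [0,0,0,0.148],
    [0,0,0,0.148],
    [0,0,0,0.148],
    [0,0,0,0.148],
    [0,0,0,0.148]
  ]
}}

```text
time_s: 9.1
ee_pos: [535.9, -87.5, 102.7]
orientation: [0.359, 0.933, -0.004, -0.0]
force: [-0.1, -0.3, 0.0]
grip_width: 0.901
grip_force: 0.0
```

{"api": "shift_gripper", "payload": {
  "moves": [
    [0,0,0,0.148],
    [0,0,0,0.148],
    [0,0,0,0.148],
    [0,0,0,0.148],
    [0,0,0,0.148],
    [0,0,0,0.148],
    [0,0,0,0.148],
    [0,0,0,0.148],
    [0,0,0,0.148],
    [0,0,0,0],
    [0,0,0,0]
  ]
}}

```text
time_s: 10.2
ee_pos: [535.9, -87.5, 102.7]
orientation: [0.856, 0.516, -0.003, 0.003]
force: [-0.0, 0.2, 1.2]
grip_width: 0.903
grip_force: 0.0
```

```bash
cat > g.py <<'E'
from h import *
import sys
s=env.state();print(s["ee_pos"].round(1),s["joint_positions"].round(2))
from scipy.spatial.transform import Rotation as R
M=R.from_quat(s["orientation"]).as_matrix();print("yang",np.degrees(np.arctan2(M[1,1],M[0,1])).round(2))
if len(sys.argv)>3: print("tool d",(M.T@(np.array([float(a) for a in sys.argv[1:4]])-s["ee_pos"])).round(1))
E
python3 g.py 529 -140.7 30
```

```text
[535.9 -87.5 102.7] [-0.38  0.22  1.8  -0.01  1.13  0.11]
yang -27.83
tool d [-49.7  18.7  73.2]
```

{"api": "shift_gripper", "payload": {
  "moves": [
    [-25,10,0,0.021],
    [-25,9.8,0,0],
    [0,0,40,0],
    [0,0,33,0],
    [0,0,10,0],
    [0,0,8,0],
    [0,0,0,0],
    [0,0,0,0]
  ]
}}

```text
time_s: 11.0
ee_pos: [530.3, -142.0, 13.7]
orientation: [0.862, 0.506, -0.003, 0.004]
force: [-0.6, 0.4, 0.2]
grip_width: 0.902
grip_force: 0.0
```

```bash
python3 g.py 529 -140.7 0
```

```text
[ 530.3 -142.    13.7] [-0.48  0.37  1.82 -0.01  0.95  0.04]
yang -29.18
tool d [ 0.6 -1.8 13.7]
```

{"api": "shift_gripper", "payload": {
  "moves": [
    [0.6,-1.5,0,0],
    [0,0,3,0],
    [0,0,3,0],
    [0,0,3,0],
    [0,0,3,0],
    [0,0,0,0],
    [0,0,0,0]
  ],
  "jaw": 0.82
}}

```text
time_s: 11.7
ee_pos: [527.9, -140.4, -0.0]
orientation: [0.863, 0.506, -0.003, 0.002]
force: [-0.3, 0.1, -0.3]
grip_width: 0.818
grip_force: 0.0
```

{"api": "shift_gripper", "payload": {
  "moves": [
    [0,0,1.5,0],
    [0,0,1.5,0],
    [0,0,0,0]
  ]
}}

```text
time_s: 12.0
ee_pos: [527.8, -140.3, -3.1]
orientation: [0.863, 0.506, -0.003, 0.002]
force: [0.4, 0.0, 0.5]
grip_width: 0.819
grip_force: 0.0
```

{"api": "shift_gripper", "payload": {
  "moves": [
    [0,0,1.5,0],
    [0,0,1.5,0],
    [0,0,0,0]
  ]
}}

```text
time_s: 12.3
ee_pos: [527.8, -140.4, -6.1]
orientation: [0.863, 0.506, -0.003, 0.002]
force: [0.0, -0.2, 0.4]
grip_width: 0.819
grip_force: 0.0
```

{"api": "shift_gripper", "payload": {
  "moves": [
    [0,0,-2.2,0],
    [0,0,0,0]
  ],
  "jaw": 0.82
}}

```text
time_s: 12.5
ee_pos: [528.3, -140.5, -3.3]
orientation: [0.863, 0.506, -0.003, 0.003]
force: [0.8, -0.2, -0.4]
grip_width: 0.82
grip_force: 0.0
```

{"api": "shift_gripper", "payload": {
  "moves": [
    [0,0,0,0],
    [0,0,0,0],
    [0,0,0,0],
    [0,0,0,0],
    [0,0,0,0]
  ],
  "jaw": 0.0
}}

```text
time_s: 13.0
ee_pos: [528.7, -140.8, -2.5]
orientation: [0.863, 0.506, -0.003, 0.003]
force: [-0.6, 0.2, 5.9]
grip_width: 0.695
grip_force: 63.9
```

```bash
python3 g.py
```

```text
[ 528.7 -140.8   -2.5] [-0.48  0.4   1.82 -0.01  0.92  0.04]
yang -29.23
```

{"api": "shift_gripper", "payload": {
  "moves": [
    [0,0,-10,0],
    [0,0,-30,0],
    [0,0,-40,0],
    [0,0,-20,0],
    [0,0,0,0],
    [0,0,0,0]
  ]
}}

```text
time_s: 13.6
ee_pos: [528.0, -139.5, 96.0]
orientation: [0.863, 0.506, -0.003, 0.002]
force: [0.2, 0.4, -1.6]
grip_width: 0.695
grip_force: 65.1
```

```bash
python3 g.py; python3 - <<'E'
from h import *
t=env.grab_frame("top");s=env.grab_frame("scene")
cv2.imwrite("pics/top2.png",t);cv2.imwrite("pics/scene2.png",s)
o=np.zeros((600,800,3),np.uint8)
o[:390,:390]=cv2.resize(t[150:280,290:420],None,fx=3,fy=3);b=cv2.resize(s[150:330,210:410],None,fx=2,fy=2);o[:b.shape[0],395:395+b.shape[1]]=b
cv2.imwrite("pics/fr2.png",o)
E
```

```text
[ 528.  -139.5   96. ] [-0.47  0.23  1.8  -0.01  1.11  0.04]
yang -29.23
```

View pics/fr2.png

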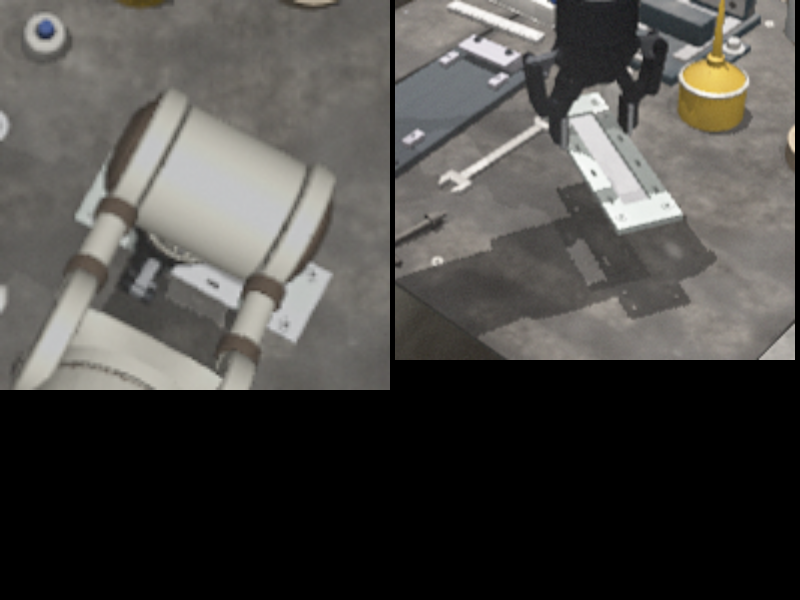

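The frame is held across its width and roughly level. Its free-end corners are at about (325,265) and (354,257) in scene and (387,264) and (401,240) in top. I'll triangulate them to check the tilt and the camera bias.

```bash
python3 - <<'E'
from h import *
s=cv2.imread("pics/scene2.png");t=cv2.imread("pics/top2.png")
print("proj guess",proj("scene",[[437,-243,106],[492,-274,106]]),proj("top",[[437,-243,106],[492,-274,106]]))
def tri(a,b):
    o1,d1=ray("top",[a]);o2,d2=ray("scene",[b]);d1=d1[0];d2=d2[0]
    x=np.linalg.lstsq(np.c_[d1,-d2],o2-o1,rcond=None)[0];p=o1+x[0]*d1;q=o2+x[1]*d2
    return ((p+q)/2).round(1),np.linalg.norm(p-q).round(1)
cs=lambda i,roi:cv2.boxPoints(cv2.minAreaRect(blob(i,(0,0,150),(179,60,255),roi)))
print(tri((387.3,264),(325,265.5)),tri((400.7,240),(354,257)))
for z in(98,104):
  print(z,plane("top",[(387.3,264),(400.7,240)],z).round(1).tolist(),plane("scene",[(325,265.5),(354,257)],z).round(1).tolist())
E
```

```text
proj guess [[323.13625069 262.48809527]
 [356.28893653 254.78107852]] [[388.11703389 263.4702448 ]
 [401.03737061 240.39901118]]
(array([ 437.3, -244.2,   99.2]), np.float64(4.8)) (array([ 491.6, -272.6,  100.7]), np.float64(4.6))
98 [[435.6, -242.6, 98.0], [493.2, -275.0, 98.0]] [[440.3, -245.0, 98.0], [492.4, -269.5, 98.0]]
104 [[435.7, -241.4, 104.0], [493.0, -273.6, 104.0]] [[434.8, -248.9, 104.0], [486.4, -273.2, 104.0]]
```

{"api": "shift_gripper", "payload": {
  "moves": [
    [0,0,0,0.142],
    [0,0,0,0.142],
    [0,0,0,0.142],
    [0,0,0,0.142],
    [0,0,0,0.142],
    [0,0,0,0.143],
    [0,0,0,0.143],
    [0,0,0,0]
  ]
}}

```text
time_s: 14.5
ee_pos: [527.1, -139.1, 94.4]
orientation: [0.999, 0.032, -0.003, 0.003]
force: [-0.5, 0.8, -1.6]
grip_width: 0.694
grip_force: 65.1
```

{"api": "shift_gripper", "payload": {
  "moves": [
    [9,-43,0,0],
    [9,-43,0,0],
    [9,-43,0,0],
    [9,-43,0,0],
    [9,-43,0,0],
    [9,-43,0,0],
    [0,0,20,0],
    [0,0,0,0],
    [0,0,0,0]
  ]
}}

```text
time_s: 15.4
ee_pos: [564.4, 120.8, 73.0]
orientation: [0.999, 0.033, -0.003, 0.004]
force: [0.7, 0.3, -0.6]
grip_width: 0.695
grip_force: 65.2
```

```bash
python3 g.py 567.0 121.5 60;python3 - <<'E'
from h import *
t=env.grab_frame("top");s=env.grab_frame("scene")
cv2.imwrite("pics/top3.png",t);cv2.imwrite("pics/scene3.png",s)
o=np.zeros((600,800,3),np.uint8)
o[:480,:300]=cv2.resize(t[150:270,200:275],None,fx=4,fy=4);b=cv2.resize(s[120:260,150:310],None,fx=3,fy=3);o[:b.shape[0],305:305+b.shape[1]]=b
cv2.imwrite("pics/fr3.png",o)
E
```

```text
[564.4 120.8  73. ] [ 0.01  0.34  1.71 -0.01  1.09  1.51]
yang -86.2
tool d [ 2.8 -0.7 13. ]
```

View pics/fr3.png

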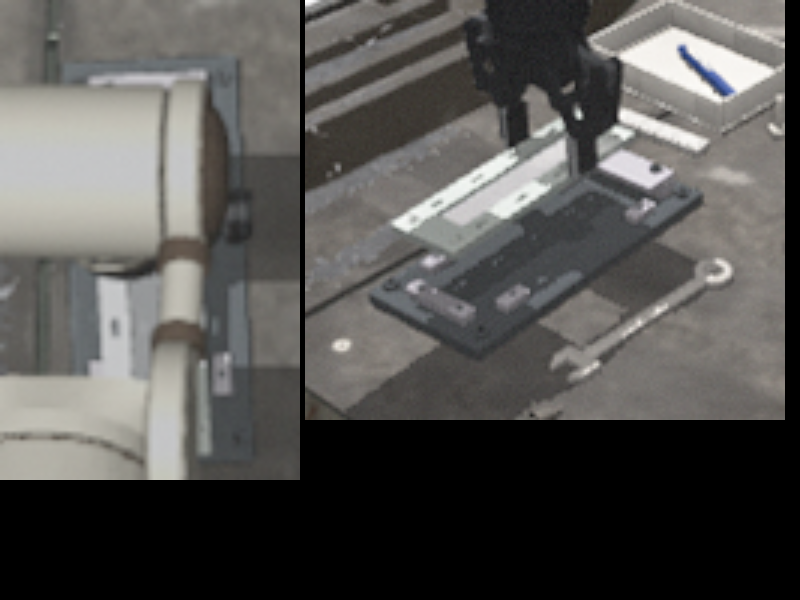

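{"api": "shift_gripper", "payload": {
  "moves": [
    [2,-0.7,20,0],
    [0,0,15,0],
    [0,0,5,0],
    [0,0,0,0],
    [0,0,0,0]
  ]
}}

```text
time_s: 16.0
ee_pos: [567.7, 121.5, 34.7]
orientation: [0.999, 0.032, -0.001, 0.004]
force: [-0.6, -0.1, -1.3]
grip_width: 0.695
grip_force: 65.2
```

```bash
python3 g.py 567.0 121.5 13
```

```text
[567.7 121.5  34.7] [ 0.01  0.41  1.72 -0.01  1.02  1.52]
yang -86.31
tool d [-0.6 -0.2 21.7]
```

{"api": "shift_gripper", "payload": {
  "moves": [
    [0,0,3,0],
    [0,0,3,0],
    [0,0,3,0],
    [0,0,0,0],
    [0,0,0,0]
  ]
}}

```text
time_s: 16.5
ee_pos: [567.2, 121.6, 25.1]
orientation: [0.999, 0.032, -0.002, 0.004]
force: [0.2, 0.6, -1.2]
grip_width: 0.698
grip_force: 65.2
```

{"api": "shift_gripper", "payload": {
  "moves": [
    [0,0,2,0],
    [0,0,2,0],
    [0,0,2,0],
    [0,0,0,0],
    [0,0,0,0]
  ]
}}

```text
time_s: 17.0
ee_pos: [567.1, 121.5, 19.1]
orientation: [0.999, 0.032, -0.002, 0.004]
force: [0.2, 0.6, -1.7]
grip_width: 0.695
grip_force: 65.2
```

{"api": "shift_gripper", "payload": {
  "moves": [
    [0,0,2,0],
    [0,0,2,0],
    [0,0,0,0],
    [0,0,0,0]
  ]
}}

```text
time_s: 17.4
ee_pos: [567.5, 121.5, 15.4]
orientation: [0.999, 0.032, -0.001, 0.004]
force: [0.1, -0.5, 1.0]
grip_width: 0.694
grip_force: 65.4
```

{"api": "shift_gripper", "payload": {
  "moves": [
    [0,0,1,0],
    [0,0,1,0],
    [0,0,0,0],
    [0,0,0,0]
  ]
}}

```text
time_s: 17.8
ee_pos: [567.4, 121.5, 13.4]
orientation: [0.999, 0.032, -0.001, 0.004]
force: [1.4, 0.9, 1.3]
grip_width: 0.697
grip_force: 65.4
```

```bash
python3 - <<'E'
from h import *
s=env.grab_frame("scene");cv2.imwrite("pics/scene4.png",s)
cv2.imwrite("pics/fr4.png",cv2.resize(s[140:240,160:290],None,fx=6,fy=6,interpolation=cv2.INTER_CUBIC))
E
```

```text
(no output)
```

View pics/fr4.png

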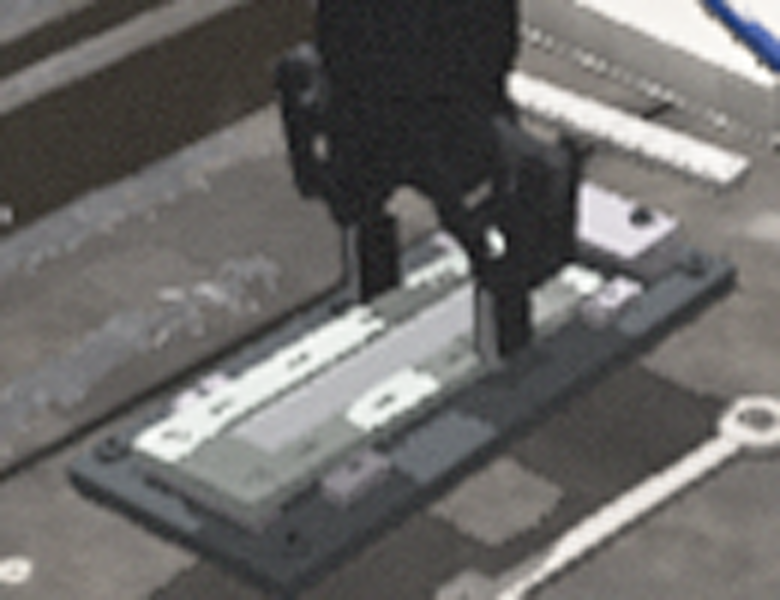

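The near end rests on the stop (crop about (260,500)) and the far end is down between the far blocks in front of the lip, with the frame tilted. Next I slide it in under the lip.

{"api": "shift_gripper", "payload": {
  "moves": [
    [2,0,0,0],
    [2,0,0.5,0],
    [2,0,0,0],
    [2,0,0,0],
    [2,0,0,0],
    [1,0,0,0],
    [1,0,0,0],
    [0,0,0,0],
    [0,0,0,0]
  ]
}}

```text
time_s: 18.75
ee_pos: [578.7, 122.3, 12.6]
orientation: [0.999, 0.032, -0.002, 0.004]
force: [-3.5, -0.0, 3.8]
grip_width: 0.694
grip_force: 65.8
```

```bash
python3 g.py; python3 - <<'E'
from h import *
s=env.grab_frame("scene");cv2.imwrite("pics/scene5.png",s)
t=env.grab_frame("top");cv2.imwrite("pics/top5.png",t)
cv2.imwrite("pics/fr5.png",cv2.resize(s[140:240,160:290],None,fx=6,fy=6,interpolation=cv2.INTER_CUBIC))
E
```

```text
[578.7 122.3  12.6] [ 0.01  0.47  1.69 -0.01  0.99  1.52]
yang -86.29
```

View pics/fr5.png

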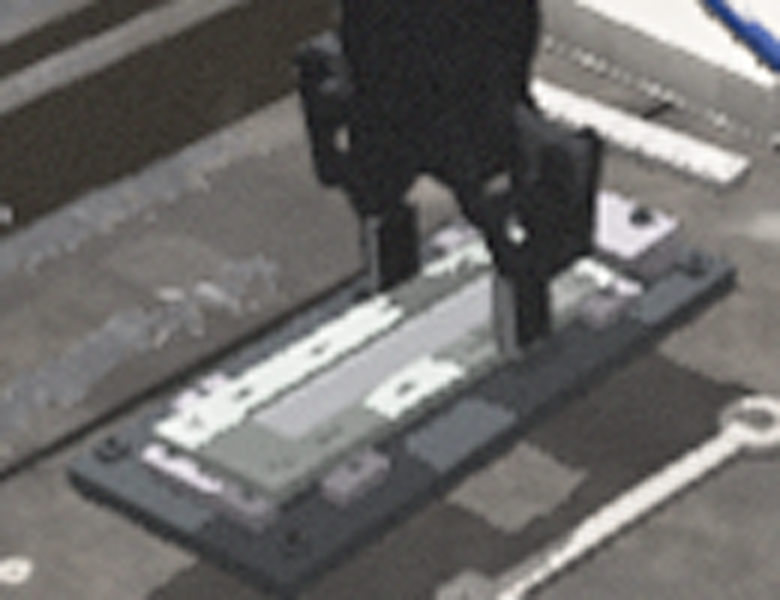

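The far end is going under the lip and most of the stop's top is now uncovered (crop (200,480)); the frame is still tilted. I keep sliding towards the back wall.

{"api": "shift_gripper", "payload": {
  "moves": [
    [1.5,0,0,0],
    [1.5,0,0,0],
    [1,0,0,0],
    [0,0,0,0],
    [0,0,0,0]
  ]
}}

```text
time_s: 19.35
ee_pos: [583.5, 122.5, 12.6]
orientation: [0.999, 0.032, -0.001, 0.004]
force: [-1.0, -0.7, 1.3]
grip_width: 0.694
grip_force: 65.4
```

{"api": "shift_gripper", "payload": {
  "moves": [
    [1,0,0,0],
    [1,0,0,0],
    [0,0,0,0]
  ]
}}

```text
time_s: 19.65
ee_pos: [585.8, 122.6, 12.6]
orientation: [0.999, 0.032, -0.001, 0.004]
force: [0.3, -0.1, -1.7]
grip_width: 0.694
grip_force: 65.2
```

{"api": "shift_gripper", "payload": {
  "moves": [
    [1,0,0,0],
    [0,0,0,0],
    [0,0,0,0]
  ]
}}

```text
time_s: 19.95
ee_pos: [586.3, 122.7, 12.6]
orientation: [0.999, 0.032, -0.001, 0.004]
force: [-0.1, 0.5, -1.0]
grip_width: 0.692
grip_force: 65.2
```

{"api": "shift_gripper", "payload": {
  "moves": [
    [0,0,-2,0],
    [0,0,-2,0],
    [0,0,-2,0],
    [0,0,-2,0],
    [0,0,0,0],
    [0,0,0,0]
  ]
}}

```text
time_s: 20.55
ee_pos: [585.9, 122.7, 20.0]
orientation: [0.999, 0.032, -0.002, 0.004]
force: [3.5, -0.3, -10.0]
grip_width: 0.693
grip_force: 66.6
```

{"api": "shift_gripper", "payload": {
  "moves": [
    [0,0,2,0],
    [0,0,2,0],
    [0,0,0,0],
    [0,0,0,0]
  ]
}}

```text
time_s: 20.95
ee_pos: [586.0, 122.7, 16.8]
orientation: [0.999, 0.032, -0.002, 0.004]
force: [0.0, -0.3, -4.7]
grip_width: 0.696
grip_force: 67.6
```

{"api": "shift_gripper", "payload": {
  "moves": [
    [0,0,1,0],
    [0,0,1,0],
    [0,0,0,0],
    [0,0,0,0]
  ]
}}

```text
time_s: 21.35
ee_pos: [586.8, 122.8, 15.1]
orientation: [0.999, 0.032, -0.001, 0.004]
force: [0.4, 0.5, -1.8]
grip_width: 0.696
grip_force: 68.0
```

```bash
python3 - <<'E'
from h import *
s=env.grab_frame("scene");cv2.imwrite("pics/scene6.png",s)
cv2.imwrite("pics/fr6.png",cv2.resize(s[140:240,160:290],None,fx=6,fy=6,interpolation=cv2.INTER_CUBIC))
E
```

```text
(no output)
```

View pics/fr6.png

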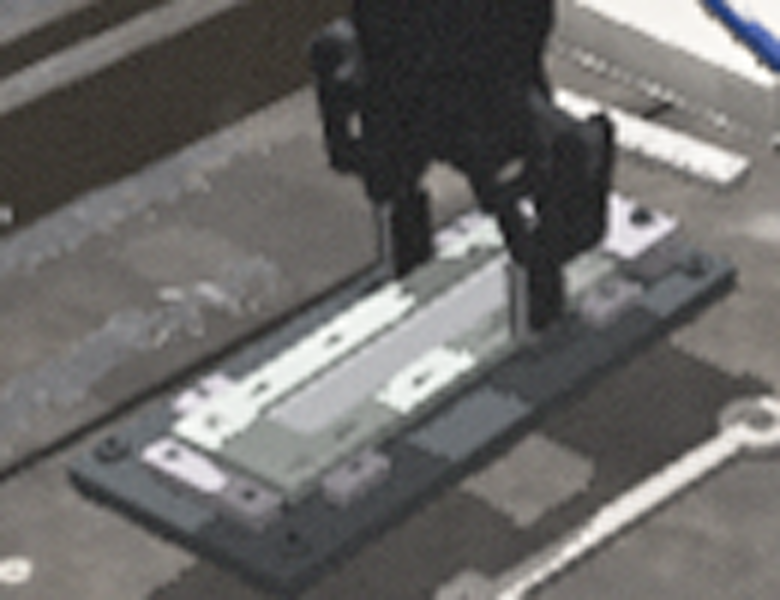

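The stop is now fully uncovered (crop (210,480)) and the 10 N downward pull on raising confirmed the far end is captured under the lip. I lower the near end home and release.

{"api": "shift_gripper", "payload": {
  "moves": [
    [0,0,1.5,0],
    [0,0,1,0],
    [0,0,1,0],
    [0,0,1,0],
    [0,0,0,0],
    [0,0,0,0]
  ]
}}

```text
time_s: 22.0
ee_pos: [586.2, 122.7, 10.2]
orientation: [0.999, 0.032, -0.002, 0.004]
force: [0.1, 0.1, -0.1]
grip_width: 0.696
grip_force: 68.1
```

{"api": "shift_gripper", "payload": {
  "moves": [
    [0,0,0,0],
    [0,0,0,0],
    [0,0,0,0],
    [0,0,0,0]
  ],
  "jaw": 0.8
}}

```text
time_s: 22.4
ee_pos: [586.3, 122.7, 10.2]
orientation: [0.999, 0.032, -0.002, 0.004]
force: [-0.1, 0.8, -0.3]
grip_width: 0.797
grip_force: 0.0
```

{"api": "shift_gripper", "payload": {
  "moves": [
    [0,0,-15,0],
    [0,0,-30,0],
    [0,0,-15,0],
    [0,0,0,0]
  ]
}}

```text
time_s: 22.8
ee_pos: [589.2, 123.3, 74.0]
orientation: [0.999, 0.032, 0.002, 0.004]
force: [0.6, -0.2, 0.2]
grip_width: 0.805
grip_force: 0.0
```

```bash
python3 g.py
```

```text
[589.2 123.3  74. ] [ 0.01  0.39  1.65 -0.01  1.1   1.52]
yang -86.3
```

{"api": "shift_gripper", "payload": {
  "moves": [
    [-42,0,0,0],
    [-42,0,0,0],
    [-43,0,0,0],
    [0,0,20,0],
    [0,0,20,0],
    [0,0,5,0],
    [0,0,0,0],
    [0,0,0,0]
  ],
  "jaw": 0.0
}}

```text
time_s: 23.6
ee_pos: [460.1, 114.6, 26.0]
orientation: [0.999, 0.032, -0.001, 0.004]
force: [0.1, 0.5, -0.2]
grip_width: 0.002
grip_force: 0.0
```

{"api": "shift_gripper", "payload": {
  "moves": [
    [0,0,3,0],
    [0,0,2,0],
    [0,0,2,0],
    [0,0,1,0],
    [0,0,1,0],
    [0,0,0,0]
  ]
}}

```text
time_s: 24.2
ee_pos: [460.6, 114.6, 19.0]
orientation: [0.999, 0.032, -0.001, 0.004]
force: [-7.2, 0.1, 21.5]
grip_width: -0.003
grip_force: 10.2
```

```bash
python3 g.py
```

```text
[460.6 114.6  19. ] [-0.01  0.2   2.02 -0.01  0.92  1.51]
yang -86.28
```

{"api": "shift_gripper", "payload": {
  "moves": [
    [0,0,-20,0],
    [0,0,-40,0],
    [0,0,-40,0],
    [0,0,-40,0],
    [-10,45,0,0],
    [-10,45,0,0],
    [-10,45,0,0],
    [-10,45,0,0],
    [0,45,0,0],
    [0,45,0,0],
    [0,0,0,0]
  ]
}}

```text
time_s: 25.3
ee_pos: [437.7, -161.2, 159.5]
orientation: [1.0, 0.029, -0.001, 0.005]
force: [0.3, 0.5, -0.0]
grip_width: 0.001
grip_force: 0.0
```

```bash
python3 - <<'E'
from h import *
s=env.grab_frame("scene");t=env.grab_frame("top");cv2.imwrite("pics/scene7.png",s);cv2.imwrite("pics/top7.png",t)
o=np.zeros((600,800,3),np.uint8)
o[:,:350]=cv2.resize(t[155:275,205:275],None,fx=5,fy=5,interpolation=cv2.INTER_CUBIC);b=cv2.resize(s[150:260,160:290],None,fx=3.4,fy=3.4,interpolation=cv2.INTER_CUBIC);o[:b.shape[0],355:355+b.shape[1]]=b
cv2.imwrite("pics/fr7.png",o)
E
```

```text
(no output)
```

View pics/fr7.png

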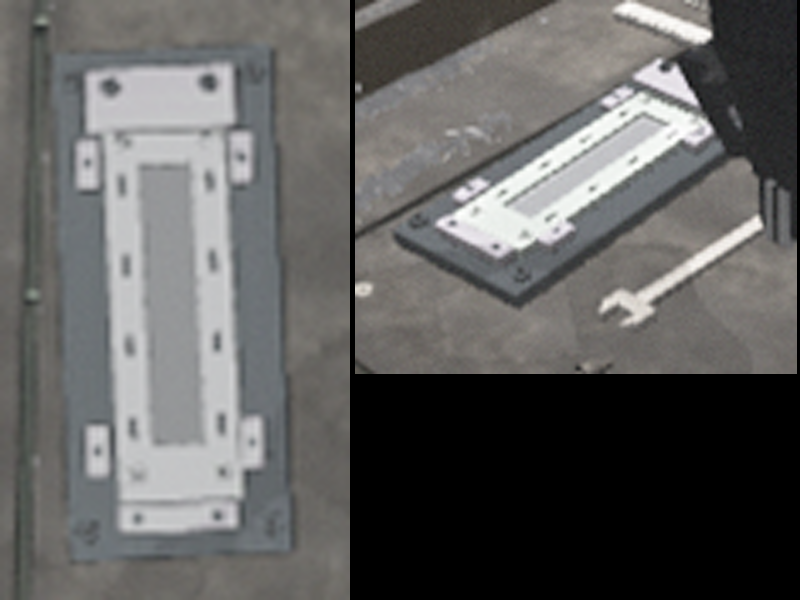

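The frame lies between all four guide blocks and the stop. The blocks and stop are uncovered in the crop, its near end is about 1 mm clear of the stop, its far end is under the lip, and the finger met it at about its flat height. The spanner is flat on the bench and the arm is clear.

```bash
python3 -c "
from cell import env
print(env.finish_job())"
```

```text
the job is handed in; nothing more can be done
None
```

I took the spanner out of the nest and laid it flat on the bench, then slid one end of the frame under the lip and lowered it flat into the nest, never going near the four bystanders; the job was handed in at about 25 s with no verdict returned.

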